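Dust off a fan in its case and close the lid

ROBOT

A 6-joint arm with a two-finger parallel gripper is mounted at the origin on the work surface. World frame = base frame: x ahead of the robot, y to its left, z up, the work surface at z = 0. Lengths are in m, angles in degrees, forces in N, time in s.
With the tool pointing down it reaches from about 0.325 to 0.85 m from the base axis. Payload 4.4 kg.
Tool frame: the origin (TCP) lies at the very end of the fingers, on their centre line; the grasp point (between the pads) lies env.grasp_offset behind it (env.grasp_offset is the distance from the TCP to the grasp point, in m); z points along the fingers, y is the direction in which the jaws open and shut (so a half turn about z gives the same grasp; the last joint's range is limited). The gripper opens to 94 mm and grips with 3 to 60 N. Pads are 16 mm wide; open, the fingers measure 119 mm over their backs; the gripper's body (75 mm by 177 mm) begins 78 mm behind the grasp point.
Start: joints at [-78.753, 11.837, 88.321, -0, 79.842, -8.623], TCP at [0.195, -0.541, 0.205] pointing down, gripper open.
Joint ranges: [-156.59, 156.59], [-49.26, 127.26], [12.9, 141.05], [-63.56, 243.56], [4.71, 150.69], [-161.64, 161.64]. Speed limits (degrees/s): [159.86, 159.86, 180, 180, 180, 180].

INTERFACE

Orientations are given as [roll, pitch, yaw] about the fixed x, y, z axes, in that order (R = Rz(yaw) Ry(pitch) Rx(roll)).
In Python, from workcell import status, imaging, workorder, env gives the robot as it stands.
- The arm moves only by the tool play_rows, never from a script. Its argument "steps" is a list that holds one entry, the list of rows, each a list of 4 numbers: the shift along the tool's x, y, z in cm, then the turn about the tool's z in rad. A call has 1 to 20 rows; each row shifts and turns the commanded pose from where the row before left it, along the tool's axes as they then stand; what a row does not reach is not made up. A row lasts 1/10 s, in which the tool goes at most 50 mm and 8.59 degrees, less where a joint would pass 70% of its speed; a pose out of reach is approached as far as the arm can. A call is refused whole if a number of a shift passes 5 or a number of a turn 0.15, either way. A call with a gripper value outside its range is refused whole. "fingers" is the opening, from -1 (shut) to 1 (fully open), so that 0 is half open, set as the call begins (left out, the last holds). The fingers move at their own pace and stop on an object; "squeeze" is the grip in N (left out, the last holds). Time passes only in rows, so rows that do not move let the fingers close. It gives the time, the measured TCP pose, the force and the opening at its end, in the units of the state.
- status.observe(): the state, without advancing time (a new reading comes with each control period).
- imaging.get_image(name): name is "scene" or "top"; returns the picture (384x512x3 uint8, red, green, blue); there is no depth.
- imaging.get_calibration(name): a dict with "fx", "fy", "cx", "cy" (pixels), "distortion" ([k1, k2, p1, p2, k3] as OpenCV has them; the pictures are not rectified), "T" (4x4, takes a point from camera to world coordinates). Camera axes: x right, y down, z forward; pixel columns grow to the right and rows downward; lengths in m; the calibration is good to about 2 mm. A picture is of the moment at which its call begins. get_calibration takes no time and is no camera call.
- workorder.close_job(): hands the job in, once; it reports no verdict.
The state is a dict: "t": time; "joint_pos": joint angles; "qd": joint speeds; "tau": joint torques, N m; "tcp_pos": TCP position; "tcp_rot": TCP orientation; "wrist_force": force on the tool from outside, world axes, zero at the start; "moment": the same for the moment, N m; "grip_width": finger opening in m.
Only numpy, scipy, OpenCV 4.12 (cv2) and the standard library are available. Lean on these libraries where they do the work, as an engineer would, in place of code of your own. Each camera call takes 0.05 s, during which the arm holds its last target.

TASK

Lay the larger of the two fans flat in the open case, setting it down gently so that nothing stands above the rim. Then press the cap of the duster can under the little shelf fully down, without jamming it hard or bumping the shelf or its stand, and let it spring back up; then close the case's lid completely. Leave the smaller fan, the screwdriver and the flask where they are.

Things in the scene. Friction and masses are not known exactly. Their poses are not given: they have to be found in the camera images.
- fan_center (a point): Centre (half-way up) of the larger fan: a black square axial fan with a wire guard on top, 60 x 60 mm and 38 mm high, about 90 to 180 g, lying flat on the bench, guard up (z axis up). Its x and y axes are square to its sides; grip it by two opposite sides. It can lie in either of two places, the smaller fan in the other.
- small_fan_center (a point): Centre of the smaller fan, of the same make, 40 x 40 mm and 28 mm high, loose. A bystander.
- case_in (a point): Centre of the inner floor of the fixed grey open case. z is up, x points to the hinged side, y runs along the hinge. The case is 110 mm (x) by 160 mm (y) outside and 55 mm high; inside 98 x 148 mm, walls 6 mm; the inner floor is 6 mm above the bench, the rim 49 mm above the inner floor.
- lid_hinge (a point): Mid-point of the lid's hinge line, 55 mm from the case's centre along its x axis and 55.5 mm above the bench; it turns with the lid. The lid is a flat grey panel without a knob, 110 mm from hinge to free edge, 160 mm wide, 8 mm thick; shut, its underside is level with the hinge line.
- lid (a joint): Lid angle in rad: 0 is shut, 1.57 upright, it stops at 1.9 leaning outwards. The hinge is stiff (0.14 N m of friction): the lid stays where it is left and can be pushed shut with shut fingers on its outer face, about 90 mm from the hinge. It starts open at 1.6 to 1.9.
- can_foot (a point): Bench-level point under the axis of the upright aluminium duster can (52 mm across), held in the cup of a fixed stand. z is up; x points into the stand, away from the open side from which the can is reached. The flat top of the can's white cap (36 mm across, on the axis) is 166 to 196 mm above this point, as the can was clamped: its height is not measured, find it by touch or sight.
- cap (a joint): How far the cap is pressed down, in m: 0 is up, 0.007 fully down. It is sprung: about 3 N starts it, 8 N holds it fully down, and it springs back by itself. The can is spoiled if it is pushed with more than 35 N.
- stand: The stand (same pose as can_foot), not to be bumped. A shelf with two red bins covers the can: underside 335 mm up, front edge (180 mm long) right above the can's axis, reaching 130 mm back (+x), so the cap must be pressed with the tool leaning back from the shelf, 30 to 40 degrees. Posts 120 mm behind the axis, 82 mm to each side. Base plate 6 mm thick, 50 mm to the front.
- can: The can's clamp in the bottom of the cup, with the can and cap it carries; it does not tell the can's height. The cap's small spout points along its -y axis, towards the case.
- driver: A screwdriver with a black handle, lying on the bench. A bystander.
- flask: A white flask with a black cap, 48 mm across and 110 mm high, standing on the bench; origin under its foot. A bystander.
- fan: The larger fan; origin in the middle of its underside.
Not all that is in view belongs to the job. What is shaped like the fan but green or orange is not meant.

How it is judged (in metres and radians):
On the way, in this order (a step that is already met when the one before it is completed fails the run):
1. the larger fan lies flat on the floor of the open case, let go, below the rim (z of fan_center in the frame of case_in between 0.012 and 0.025 m and horizontal distance between fan_center and case_in below 0.055 m and angle between fan_center's own z axis and vertical below 0.1 rad and contact force between the fingers and fan below 0.1 N and value of joint lid above 1.2 rad), for 0.2 s.
2. the can's cap is pressed down, past 5 of its 7 mm, with the fan in the case and the lid still open (z of fan_center in the frame of case_in between 0.012 and 0.025 m and horizontal distance between fan_center and case_in below 0.055 m and angle between fan_center's own z axis and vertical below 0.1 rad and value of joint cap above 0.005 m and value of joint lid above 1.2 rad), for 0.1 s.
3. the cap has sprung back up, the lid still open (z of fan_center in the frame of case_in between 0.012 and 0.025 m and horizontal distance between fan_center and case_in below 0.055 m and angle between fan_center's own z axis and vertical below 0.1 rad and value of joint cap below 0.0015 m and value of joint lid above 1.2 rad), for 0.1 s.
4. the lid is shut (value of joint lid below 0.05 rad), for 0.2 s.
At the end, for the whole second after the job is handed in: The larger fan lies flat (within 0.1 rad) and at rest on the case's floor, its centre within 55 mm of the middle and all of it below the rim; the lid is shut to within 0.05 rad; the can's cap is up again (within 1.5 mm) (z of fan_center in the frame of case_in between 0.012 and 0.025 m and horizontal distance between fan_center and case_in below 0.055 m and angle between fan_center's own z axis and vertical below 0.1 rad and value of joint lid below 0.05 rad and value of joint cap below 0.0015 m and linear speed of fan below 0.02 m/s); the robot touches nothing.
It fails at once if the can or its cap is pushed with more than 35 N (contact force between any of the fingers, the arm and can above 35 N).
It fails at once if the robot bumps the shelf or its stand (more than 4 N) (contact force between any of the fingers, the arm and stand above 4 N).
It fails at once if the fan is dropped or thrown (it moves faster than 0.5 m/s out of the fingers) (contact force between the fingers and fan below 0.05 N and linear speed of fan above 0.5 m/s).
It fails at once if the smaller fan, the screwdriver or the flask is moved by more than 25 mm (distance of any of small_fan_center, driver, flask from where it was at the start of the episode above 0.025 m).
It also fails if it takes over 67 s, if anything falls off the work surface, if the arm or the gripper's body presses on something with over 40 N, if the wrist force passes 120 N, or if a joint passes its speed limit or range.

## Working session

There is one attempt and no reset: what is moved stays moved. The work goes in short steps, Python scripts to look and compute and a tool call to move; the robot and the scene stay as the last step left them, time stands still between calls to the robot, and variables do not carry over. Pictures are saved under pics/ and viewed, and the job is handed in when it is done.

Besides the shell and the picture viewer there is one more tool, called after "Emit:" as name(argument=value, ...), one argument or row to a line, values as JSON. play_rows: Moves the arm, as the interface text tells. Its arguments: {"type":"object","properties":{"steps":{"type":"array","items":{"type":"array","items":{"type":"array","items":{"type":"number"}}}},"fingers":{"type":"number"},"squeeze":{"type":"number"}},"required":["steps"]}

```bash
ls -la; mkdir -p pics
python3 - <<'E'
from workcell import status, imaging, workorder, env
import cv2,json
print(env.grasp_offset,[a for a in dir(env) if a[0]!='_'])
print(status.observe())
for n in("scene","top"):
    im=imaging.get_image(n); cv2.imwrite(f"pics/{n}0.png",cv2.cvtColor(im,cv2.COLOR_RGB2BGR))
    print(n,imaging.get_calibration(n))
E
```

```text
total 12
drwxr-xr-x  3 agent agent 4096 Dec  6 15:42 .
drwxr-xr-x 23 root  root  4096 Dec  6 15:42 ..
drwxr-xr-x  2 agent agent 4096 Dec  6 15:42 pics
0.0188 ['Unreachable', 'grasp_offset']
{'t': 0.0, 'joint_pos': array([-7.87526598e+01,  1.18827511e+01,  8.84026656e+01, -1.94947320e-04,
        7.98402817e+01, -8.62278684e+00]), 'qd': array([ 0.06911478,  0.00918343,  0.01255592, -0.14508454, -0.04464192,
        0.10147259]), 'tau': array([ 1.58054296e-03, -3.70872509e+01, -2.81416136e+01,  6.98918081e-02,
        3.61484382e-02, -1.64553471e-04]), 'tcp_pos': array([ 0.19527201, -0.53999303,  0.2043233 ]), 'tcp_rot': array([-1.79875694e+02, -1.86561182e-02,  1.98701414e+01]), 'wrist_force': array([ 0.22321379, -0.05947781, -0.70712328]), 'moment': array([ 0.07047589,  0.01289943, -0.01665348]), 'grip_width': 0.0938288162441229}
scene {'fx': 440.36559969103325, 'fy': 440.36559969103325, 'cx': 253.0095225356862, 'cy': 192.6124579897492, 'distortion': array([-0.12596391,  0.        ,  0.        ,  0.        ,  0.        ]), 'T': array([[ 0.74638085,  0.528567  , -0.40439158,  0.98862132],
       [ 0.66542607, -0.60286356,  0.44018596, -0.50000757],
       [-0.01112518, -0.59763907, -0.80168808,  0.95640429],
       [ 0.        ,  0.        ,  0.        ,  1.        ]])}
top {'fx': 488.09573273033544, 'fy': 488.09573273033544, 'cx': 249.93249035527978, 'cy': 189.27263620049308, 'distortion': array([-0.16631411,  0.        ,  0.        ,  0.        ,  0.        ]), 'T': array([[-7.39310624e-03, -9.87162478e-01,  1.59548063e-01,
         3.36630958e-01],
       [-9.99972664e-01,  7.31684660e-03, -1.06543268e-03,
        -5.76669547e-02],
       [-1.15633541e-04, -1.59551578e-01, -9.87189587e-01,
         1.49225342e+00],
       [ 0.00000000e+00,  0.00000000e+00,  0.00000000e+00,
         1.00000000e+00]])}
```

View pics/scene0.png

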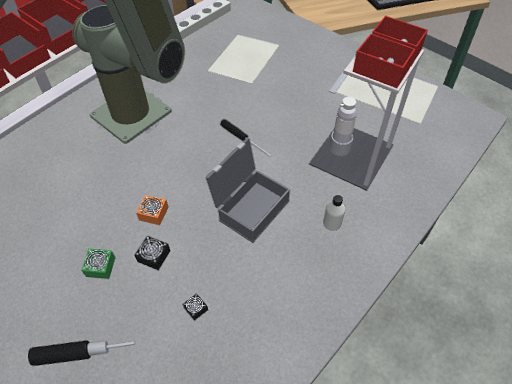

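View pics/top0.png

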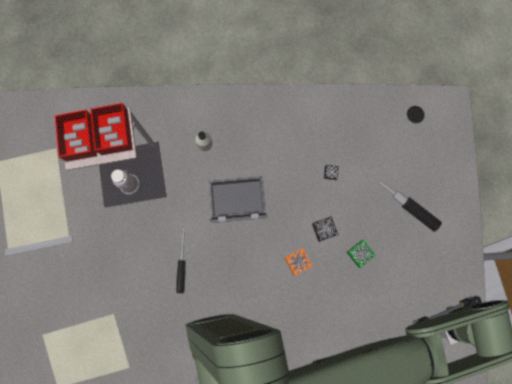

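Scene view: the larger black fan is at about (152,251), the small fan at (195,306), the case at (253,205) with its lid on the robot side, and the can at (345,125) under the shelf. Top view: large fan (325,228), small fan (332,172), case (238,198), can cap (120,177), flask (203,139). Next I'll write helpers and enlarge crops.

```bash
cat > h.py <<'E'
import numpy as np, cv2
from workcell import status, imaging, workorder, env
from scipy.spatial.transform import Rotation as Ro
CAL={n:imaging.get_calibration(n) for n in("scene","top")}
def K(c): return np.array([[c['fx'],0,c['cx']],[0,c['fy'],c['cy']],[0,0,1.]])
def ray(n,uv):
    c=CAL[n]; p=cv2.undistortPoints(np.array([[uv]],float),K(c),c['distortion'])[0,0]
    d=c['T'][:3,:3]@np.array([p[0],p[1],1]); return c['T'][:3,3],d/np.linalg.norm(d)
def onz(n,uv,z):
    o,d=ray(n,uv); return o+d*(z-o[2])/d[2]
def tri(a,b):
    o1,d1=ray("scene",a); o2,d2=ray("top",b)
    s=np.linalg.lstsq(np.c_[d1,-d2],o2-o1,rcond=None)[0]
    p,q=o1+s[0]*d1,o2+s[1]*d2
    return (p+q)/2,np.linalg.norm(p-q)
def proj(n,P):
    c=CAL[n]; Ti=np.linalg.inv(c['T']); r,_=cv2.Rodrigues(Ti[:3,:3])
    return cv2.projectPoints(np.atleast_2d(np.array(P,float)),r,Ti[:3,3],K(c),c['distortion'])[0][:,0]
def shot(n,name=None):
    im=cv2.cvtColor(imaging.get_image(n),cv2.COLOR_RGB2BGR)
    if name: cv2.imwrite(f"pics/{name}.png",im)
    return im
def crop(im,x0,y0,w,h,s,name,grid=10):
    c=cv2.resize(im[y0:y0+h,x0:x0+w],None,fx=s,fy=s,interpolation=cv2.INTER_CUBIC)
    for x in range(x0-x0%grid+grid,x0+w,grid):
        cv2.line(c,((x-x0)*s,0),((x-x0)*s,6),(0,255,255),1); cv2.putText(c,str(x),((x-x0)*s-8,16),0,.35,(0,255,255),1)
    for y in range(y0-y0%grid+grid,y0+h,grid):
        cv2.line(c,(0,(y-y0)*s),(6,(y-y0)*s),(0,255,255),1); cv2.putText(c,str(y),(8,(y-y0)*s+4),0,.35,(0,255,255),1)
    cv2.imwrite(f"pics/{name}.png",c)
def pixc(x0,y0,s): pass
E
python3 - <<'E'
from h import *
s=cv2.imread("pics/scene0.png"); t=cv2.imread("pics/top0.png")
crop(s,110,180,190,140,4,"s_a"); crop(t,195,150,170,110,4,"t_a")
crop(s,290,10,160,190,3,"s_b"); crop(t,45,90,190,120,4,"t_b")
E
```

```text
(no output)
```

View pics/s_a.png

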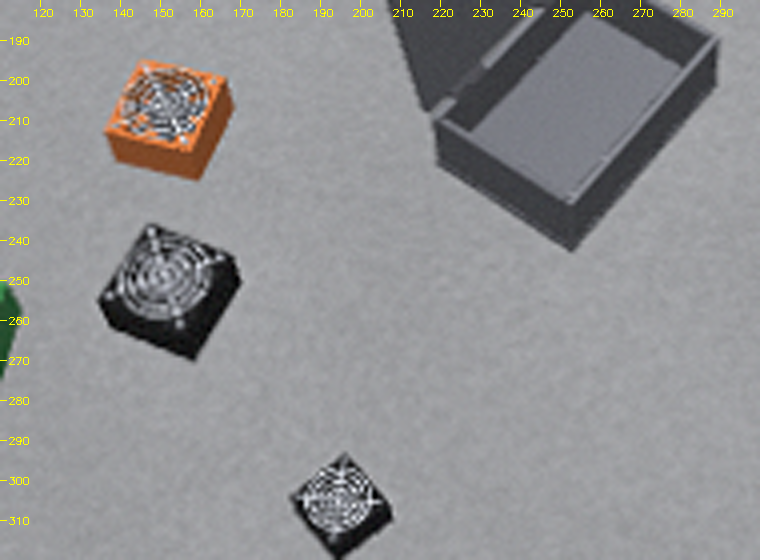

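View pics/t_a.png

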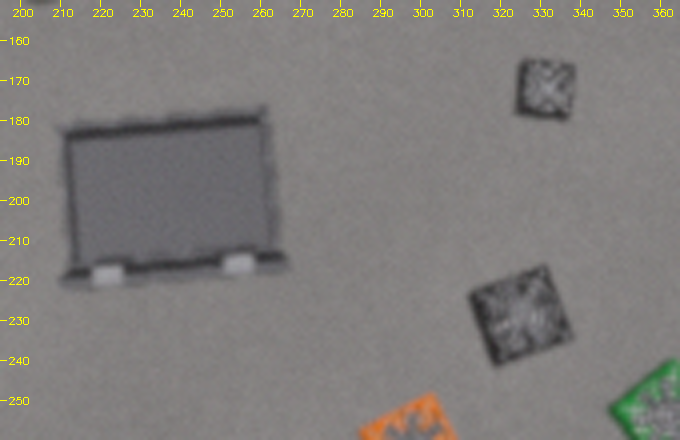

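View pics/s_b.png

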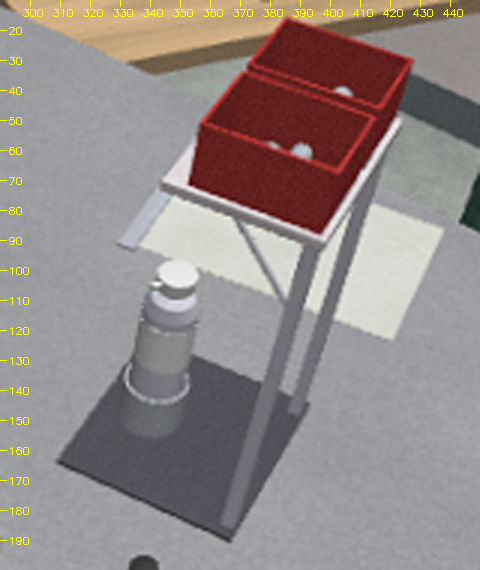

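View pics/t_b.png

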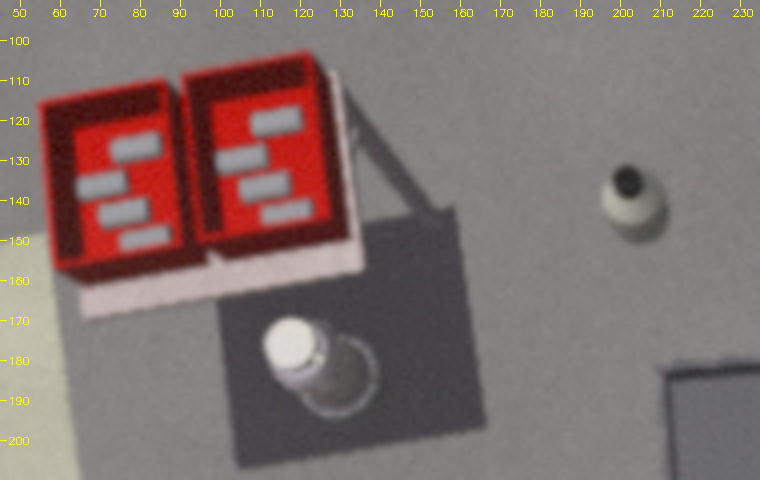

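Run:
```python
from h import *
np.set_printoptions(precision=4,suppress=True)
print("large guard centre",tri((151,249.5),(325.3,229)))
print("small guard centre",tri((195.5,304.5),(331.8,172)))
for z in(0.038,):
    c=[onz("top",p,z) for p in((312.5,224),(331.5,216.5),(338.5,235),(319.5,241.5))]
    print(np.array(c)); 
    for i in range(4):
        d=c[(i+1)%4]-c[i]; print(np.linalg.norm(d),np.degrees(np.arctan2(d[1],d[0])))
    print(np.mean(c,0))
print("case scene floor corners", [onz("scene",p,0) for p in((252.5,242.5),(219.5,221),(288.5,202))])
print("rim", [onz("scene",p,0.055) for p in((252.5,231),(218.5,209.5),(289.5,190))])
print("cap",tri((349.5,102),(118,176)))
print("shelf corners front", tri((345,72),(65,169)),tri((398,90),(135.5,157)))
print("base plate",[onz("scene",p,0.006) for p in((309,164),(367.5,190),(392.5,145))],[onz("top",p,0.006) for p in((104,206.5),(166,196.5),(158,142))])
print("flask",onz("top",(202,135),0.11),onz("scene",(337,200),.11))
```

```text
large guard centre (array([ 0.4506, -0.2839,  0.0322]), np.float64(0.0023700488631804247))
small guard centre (array([ 0.6277, -0.3093,  0.0235]), np.float64(0.0061458335374409605))
[[ 0.4649 -0.2458  0.038 ]
 [ 0.4869 -0.3039  0.038 ]
 [ 0.431  -0.3234  0.038 ]
 [ 0.4123 -0.2655  0.038 ]]
0.062076892991394336 -69.26021774871171
0.059197303111635936 -160.7720188108301
0.06075597916101788 107.90882106262615
0.0561762377266452 20.569726698748173
[ 0.4488 -0.2846  0.038 ]
case scene floor corners [array([ 0.6088, -0.0919,  0.    ]), array([ 0.5019, -0.1006,  0.    ]), array([0.5981, 0.0642, 0.    ])]
rim [array([ 0.6095, -0.0916,  0.055 ]), array([ 0.5042, -0.1008,  0.055 ]), array([0.5987, 0.0629, 0.055 ])]
cap (array([0.5903, 0.3074, 0.184 ]), np.float64(0.006391244474788044))
shelf corners front (array([0.5641, 0.3986, 0.2375]), np.float64(0.09595390886188038)) (array([0.6674, 0.2682, 0.2829]), np.float64(0.11451550824141593))
base plate [array([0.5612, 0.2018, 0.006 ]), array([0.7373, 0.2336, 0.006 ]), array([0.7028, 0.4254, 0.006 ])] [array([0.5258, 0.3957, 0.006 ]), array([0.5561, 0.2005, 0.006 ]), array([0.7302, 0.2299, 0.006 ])]
flask [0.7223 0.0802 0.11  ] [0.7261 0.0798 0.11  ]
```

Run:
```python
from h import *
np.set_printoptions(precision=4,suppress=True)
for z in(.17,.18,.185,.19,.2): print(z,proj("scene",(0.591,0.307,z)),proj("top",(0.591,0.307,z)), onz("scene",(349.5,101.5),z),onz("top",(117.5,175.5),z))
print("shelf", onz("top",(66,169),.341),onz("top",(136,157),.341),onz("scene",(344,71),.341),onz("scene",(398,89),.341))
# overlays
def box(im,n,o,yaw,xs,ys,zs,col,hin=None):
    R=Ro.from_euler('z',yaw,degrees=True).as_matrix()
    P=lambda a:tuple(np.round(proj(n,R@np.array(a)+o)[0]*4).astype(int))
    for z in zs:
        q=[P((x,y,z)) for x,y in((xs[0],ys[0]),(xs[1],ys[0]),(xs[1],ys[1]),(xs[0],ys[1]))]
        cv2.polylines(im,[np.array(q)],True,col,1)
for n in("scene","top"):
    im=cv2.resize(cv2.imread(f"pics/{n}0.png"),None,fx=4,fy=4,interpolation=cv2.INTER_CUBIC)
    c=np.array([.5495,-.0175,0])
    box(im,n,c,184.2,(-.055,.055),(-.08,.08),(0,.055),(0,255,255))
    box(im,n,c,184.2,(-.049,.049),(-.074,.074),(.006,.055),(0,255,0))
    R=Ro.from_euler('z',184.2,degrees=True).as_matrix()
    for a in (1.6,1.75,1.9):
        q=[proj(n,c+R@np.array([.055-np.cos(a)*L,y,.0555+np.sin(a)*L]))[0]*4 for L,y in((0,-.08),(.11,-.08),(.11,.08),(0,.08))]
        cv2.polylines(im,[np.round(q).astype(int)],True,(255,0,255),1)
    box(im,n,np.array([.449,-.2843,0]),20.2,(-.03,.03),(-.03,.03),(0,.038),(0,255,255))
    s=np.array([.591,.307,0])
    box(im,n,s,9.7,(0,.13),(-.09,.09),(.335,),(0,255,0)); box(im,n,s,9.7,(-.05,.13),(-.1,.1),(.006,),(0,255,0))
    a=(110,180,190,100) if n=="scene" else(195,150,170,110)
    cv2.imwrite(f"pics/ov_{n}.png",im[a[1]*4:(a[1]+a[3])*4,a[0]*4:(a[0]+a[2])*4])
    a=(280,10,160,140) if n=="scene" else(45,90,190,120)
    cv2.imwrite(f"pics/ov2_{n}.png",im[a[1]*4:(a[1]+a[3])*4,a[0]*4:(a[0]+a[2])*4])
```

```text
0.17 [[347.6027 106.4829]] [[118.6794 175.8502]] [0.5838 0.3268 0.17  ] [0.592  0.3104 0.17  ]
0.18 [[348.1863 103.6271]] [[117.7352 175.178 ]] [0.5889 0.3163 0.18  ] [0.5901 0.3076 0.18  ]
0.185 [[348.4805 102.1855]] [[117.258  174.8383]] [0.5915 0.311  0.185 ] [0.5891 0.3062 0.185 ]
0.19 [[348.7765 100.7345]] [[116.7775 174.4961]] [0.5941 0.3058 0.19  ] [0.5882 0.3048 0.19  ]
0.2 [[349.3733  97.8043]] [[115.8062 173.8043]] [0.5992 0.2953 0.2   ] [0.5862 0.3021 0.2   ]
shelf [0.5767 0.3947 0.341 ] [0.6045 0.2185 0.341 ] [0.6057 0.2242 0.341 ] [0.7279 0.2524 0.341 ]
```

View pics/ov_scene.png

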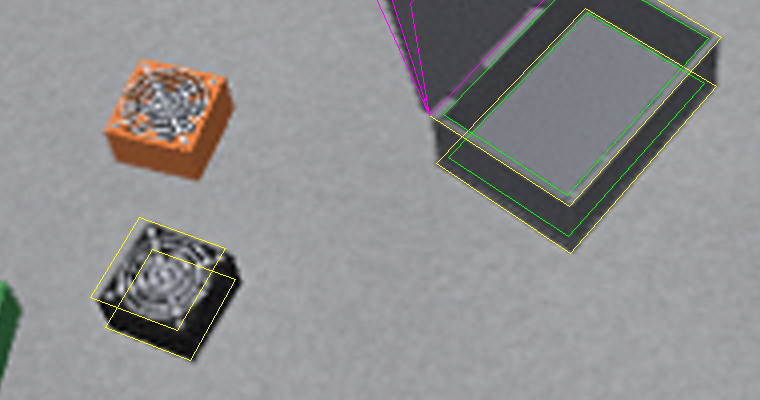

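View pics/ov_top.png

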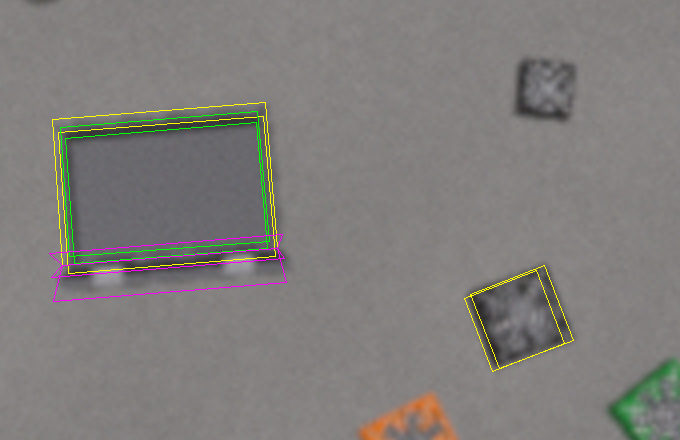

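View pics/ov2_scene.png

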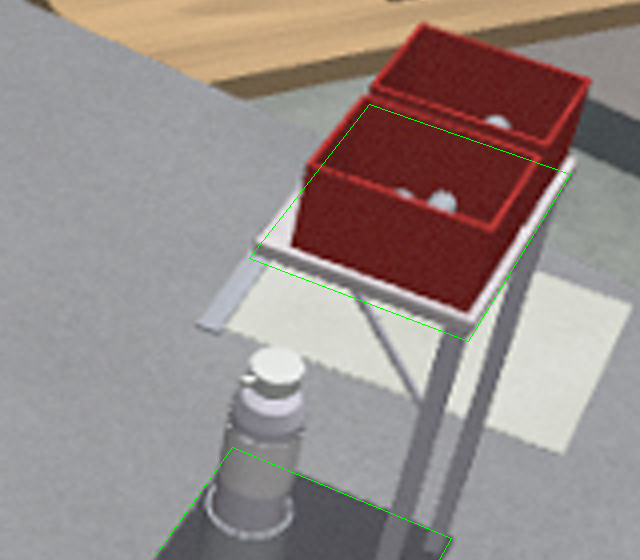

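View pics/ov2_top.png

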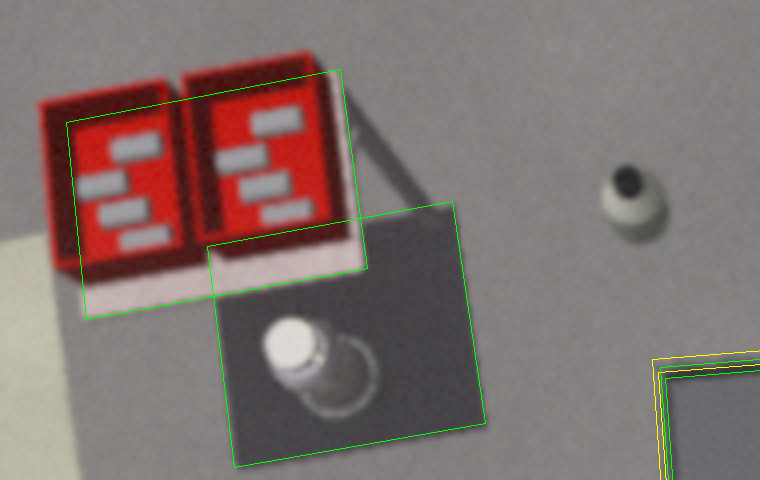

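Run:
```python
from h import *
np.set_printoptions(precision=4,suppress=True)
t=cv2.imread("pics/top0.png"); h=cv2.cvtColor(t,cv2.COLOR_BGR2HSV)
f=np.array([.45,-.2833]); a=np.radians(19.87); ex=np.array([np.cos(a),np.sin(a)]); ey=np.array([np.sin(a),-np.cos(a)])
for nm,lo,hi in(("orange",(5,120,80),(20,255,255)),("green",(40,80,40),(90,255,255))):
    m=cv2.inRange(h,lo,hi); m[:230]=0; m[290:]=0; m[:,:270]=0;m[:,390:]=0
    m=cv2.morphologyEx(m,cv2.MORPH_CLOSE,np.ones((7,7)))
    r=cv2.minAreaRect(cv2.findNonZero(m)); b=cv2.boxPoints(r)
    P=np.array([onz("top",p,.03)[:2] for p in b]); print(nm,P.mean(0)); print(np.c_[(P-f)@ex,(P-f)@ey])
s=status.observe(); d=f-s['tcp_pos'][:2]; print("to fan tool x,y",d@ex,d@ey, s['tcp_pos'][2])
```

```text
orange [ 0.3543 -0.2008]
[[-0.0358 -0.1449]
 [-0.0276 -0.0834]
 [-0.0883 -0.0753]
 [-0.0963 -0.1367]]
green [ 0.3752 -0.3922]
[[-0.0873  0.0374]
 [-0.0688  0.0978]
 [-0.1275  0.1165]
 [-0.1456  0.0561]]
to fan tool x,y 0.3268315777876486 -0.15490231295975057 0.2044187092746162
```

Emit:
play_rows(
  steps=[
    [[3.27,-1.55,0,0],[3.27,-1.55,0,0],[3.27,-1.55,0,0],[3.27,-1.55,0,0],[3.27,-1.55,0,0],[3.27,-1.55,0,0],[3.27,-1.55,0,0],[3.27,-1.55,0,0],[3.27,-1.55,0,0],[3.27,-1.55,0,0],[0,0,2,0],[0,0,2,0],[0,0,2,0],[0,0,2,0],[0,0,0,0],[0,0,0,0]],
  ],
  fingers=1,
  squeeze=15,
)

```text
t: 1.7
tcp_pos: [0.4499, -0.2836, 0.1251]
tcp_rot: [-179.9, 0.0, 19.9]
wrist_force: [0.2, -0.1, 0.0]
grip_width: 0.0939
```

Run:
```python
from h import *
s=status.observe(); print(s); im=shot("scene","s1"); crop(im,70,130,190,150,4,"s1c"); im=shot("top","t1"); crop(im,240,170,160,110,4,"t1c")
```

```text
{'t': 1.7, 'joint_pos': array([-4.15475491e+01,  1.13475217e+01,  9.89874523e+01,  1.26352786e-03,
        6.97465306e+01,  2.85852308e+01]), 'qd': array([-0.04760084, -1.28985696, -1.82384185,  0.02931819, -0.3105831 ,
        0.03166708]), 'tau': array([ 4.88800951e-02, -3.34628427e+01, -2.49488193e+01,  6.66073523e-02,
        3.26346187e-02, -1.71180716e-03]), 'tcp_pos': array([ 0.44994096, -0.28355266,  0.12512047]), 'tcp_rot': array([-1.79927863e+02,  3.79567901e-02,  1.98668058e+01]), 'wrist_force': array([ 0.18529043, -0.09955307,  0.03888592]), 'moment': array([ 0.05810992, -0.02789002, -0.02379047]), 'grip_width': 0.09392277178786106}
```

View pics/s1c.png

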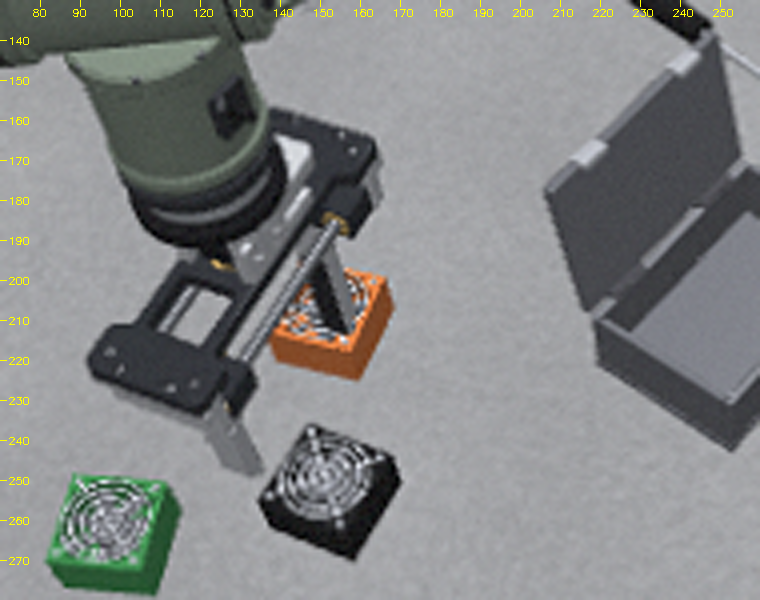

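View pics/t1c.png

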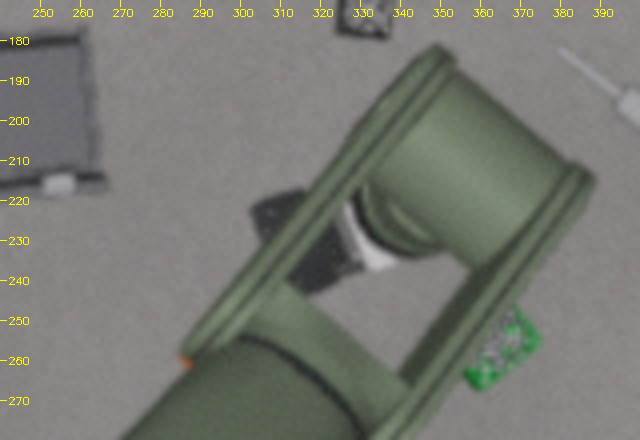

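Emit:
play_rows(
  steps=[
    [[0,0,3,0],[0,0,3,0],[0,0,2,0],[0,0,1.3,0],[0,0,1,0],[0,0,0.7,0],[0,0,0.3,0],[0,0,0,0],[0,0,0,0]],
  ],
)

```text
t: 2.7
tcp_pos: [0.4508, -0.2843, 0.0132]
tcp_rot: [179.9, -0.0, 19.9]
wrist_force: [1.1, -0.1, -0.0]
grip_width: 0.0937
```

Emit:
play_rows(
  steps=[
    [[0,0,0,0],[0,0,0,0],[0,0,0,0],[0,0,0,0],[0,0,0,0],[0,0,0,0],[0,0,0,0],[0,0,0,0]],
  ],
  fingers=-1,
  squeeze=15,
)

```text
t: 3.5
tcp_pos: [0.4504, -0.284, 0.0126]
tcp_rot: [180.0, -0.0, 19.9]
wrist_force: [0.5, 0.1, 1.3]
grip_width: 0.0601
```

Run:
```python
from h import *
c=np.array([.5495,-.0175,0]);R=Ro.from_euler('z',184.2,degrees=True).as_matrix()
for a in (1.5,1.6,1.7,1.8,1.9):
    print(a,[np.round(proj("scene",c+R@np.array([.055-np.cos(a)*.11,y,.0555+np.sin(a)*.11]))[0],1) for y in(-.08,.08)],(c+R@np.array([.055-np.cos(a)*.11,0,.0555+np.sin(a)*.11])))
```

```text
1.5 [array([258.5, 142. ]), array([216.2, 183.1])] [ 0.5024079  -0.02095823  0.16522445]
1.6 [array([254.9, 140. ]), array([212.5, 180.7])] [ 0.49144438 -0.02176334  0.1654531 ]
1.7 [array([251.4, 138.3]), array([209. , 178.7])] [ 0.48051287 -0.0225661   0.16458313]
1.8 [array([248., 137.]), array([205.5, 177.1])] [ 0.46972259 -0.02335849  0.16262324]
1.9 [array([244.7, 136. ]), array([202.2, 175.7])] [ 0.45918135 -0.02413259  0.15959301]
```

Emit:
play_rows(
  steps=[
    [[0,0,-1,0],[0,0,-2,0],[0,0,-3,0],[0,0,-3,0],[0,0,-3,0],[0,0,-3,0],[0,0,-2,0],[0,0,-1.5,0],[0,0,0,0]],
  ],
)

```text
t: 4.4
tcp_pos: [0.4516, -0.2849, 0.2006]
tcp_rot: [179.7, -0.2, 19.9]
wrist_force: [0.0, 0.6, -1.0]
grip_width: 0.0602
```

Emit:
play_rows(
  steps=[
    [[1.2,-1.35,0,0],[2.39,-2.69,0,0],[2.39,-2.69,0,0],[2.39,-2.69,0,0],[2.39,-2.69,0,0],[2.39,-2.69,0,0],[2.39,-2.69,0,0],[2.39,-2.69,0,0],[1.2,-1.35,0,0],[0,0,0,0.09],[0,0,0,0.09],[0,0,0,0.09],[0,0,0,0],[0,0,0,0],[0,0,0,0]],
  ],
)

```text
t: 5.9
tcp_pos: [0.5566, -0.0163, 0.197]
tcp_rot: [-180.0, 0.1, 4.5]
wrist_force: [-1.3, -0.0, -0.9]
grip_width: 0.0605
```

Run:
```python
from h import *
print({k:np.round(v,3) for k,v in status.observe().items()}); im=shot("scene","s2"); crop(im,150,50,190,150,4,"s2c")
```

```text
{'t': np.float64(5.9), 'joint_pos': array([-1.0588e+01,  1.0087e+01,  9.1420e+01,  4.0000e-03,  7.8548e+01,
        7.4948e+01]), 'qd': array([-0.062, -0.148, -0.396, -0.047,  0.07 ,  0.33 ]), 'tau': array([ 3.8000e-02, -3.6159e+01, -2.8461e+01,  3.7000e-02, -5.9000e-02,
       -9.0000e-03]), 'tcp_pos': array([ 0.557, -0.016,  0.197]), 'tcp_rot': array([-1.79982e+02,  5.30000e-02,  4.46400e+00]), 'wrist_force': array([-1.292, -0.046, -0.947]), 'moment': array([-0.011, -0.053, -0.014]), 'grip_width': np.float64(0.061)}
```

View pics/s2c.png

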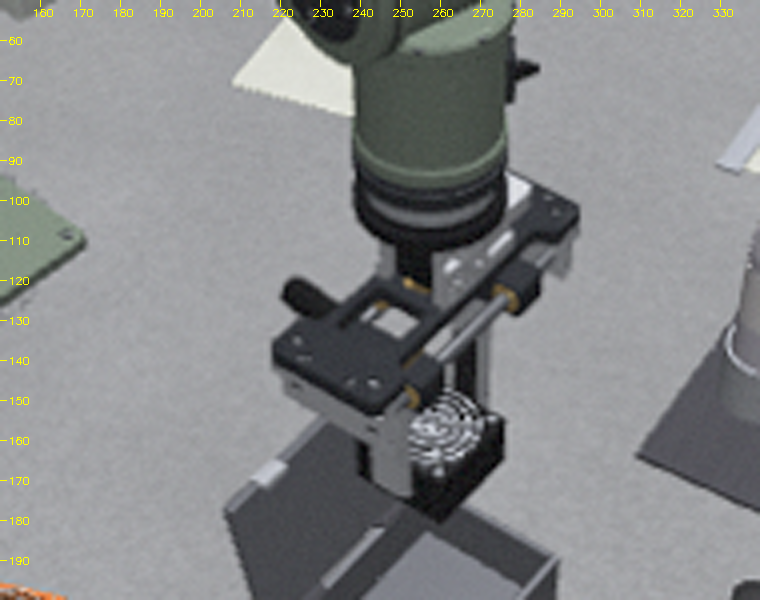

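Emit:
play_rows(
  steps=[
    [[0,0,1.5,0],[0,0,3,0],[0,0,3,0],[0,0,3,0],[0,0,2.5,0],[0,0,2,0],[0,0,1,0],[0,0,0.7,0],[0,0,0,0],[0,0,0,0],[0,0,0,0]],
  ],
)

```text
t: 7.05
tcp_pos: [0.5582, -0.0166, 0.0317]
tcp_rot: [180.0, -0.1, 4.4]
wrist_force: [-0.1, 0.5, -0.9]
grip_width: 0.0597
```

Emit:
play_rows(
  steps=[
    [[0,0,0.4,0],[0,0,0.4,0],[0,0,0.2,0],[0,0,0.1,0],[0,0,0,0],[0,0,0,0]],
  ],
)

```text
t: 7.65
tcp_pos: [0.557, -0.0164, 0.0194]
tcp_rot: [-180.0, 0.0, 4.4]
wrist_force: [0.1, -0.1, -1.0]
grip_width: 0.0599
```

Emit:
play_rows(
  steps=[
    [[0,0,0.05,0],[0,0,0.05,0],[0,0,0.05,0],[0,0,0,0]],
  ],
)

```text
t: 8.05
tcp_pos: [0.5572, -0.0164, 0.0186]
tcp_rot: [180.0, -0.0, 4.4]
wrist_force: [-1.7, 0.3, 4.0]
grip_width: 0.0599
```

Emit:
play_rows(
  steps=[
    [[0,0,0,0],[0,0,0,0],[0,0,0,0],[0,0,0,0],[0,0,0,0],[0,0,-1,0],[0,0,-2,0],[0,0,-3,0],[0,0,-3,0],[0,0,-3,0],[0,0,-3,0],[0,0,-3,0],[0,0,-3,0],[0,0,0,0]],
  ],
  fingers=0.6,
)

```text
t: 9.45
tcp_pos: [0.5604, -0.0169, 0.2343]
tcp_rot: [179.8, -0.6, 4.4]
wrist_force: [0.5, 0.3, 0.5]
grip_width: 0.0752
```

Run:
```python
from h import *
print({k:np.round(v,3) for k,v in status.observe().items()}); im=shot("scene","s3"); crop(im,180,20,190,230,3,"s3c")
```

```text
{'t': np.float64(9.45), 'joint_pos': array([-1.0574e+01,  8.3970e+00,  8.8891e+01,  2.0000e-03,  8.2052e+01,
        7.5020e+01]), 'qd': array([ 0.02 ,  2.334,  4.252, -0.079, -2.178,  0.097]), 'tau': array([ 7.2000e-02, -3.3918e+01, -2.7401e+01,  3.2000e-02,  2.8100e-01,
       -2.0000e-03]), 'tcp_pos': array([ 0.56 , -0.017,  0.234]), 'tcp_rot': array([179.831,  -0.638,   4.407]), 'wrist_force': array([0.478, 0.281, 0.454]), 'moment': array([0.066, 0.042, 0.042]), 'grip_width': np.float64(0.075)}
```

View pics/s3c.png

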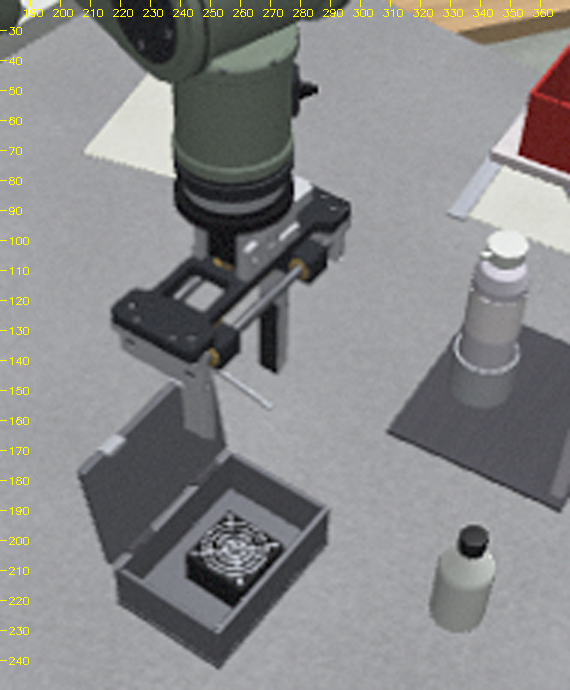

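The fan lies flat near the middle of the case, at about (236,205) in the scene view, with the lid still open. Next is the tool tilt, so I'll fit the arm's kinematics from the joint and pose pairs so far.

Run:
```python
import numpy as np
from scipy.optimize import lsq_linear
D=[([-78.7527,11.8828,88.4027,79.8403,],(.19527,-.53999,.20432)),
([-41.5475,11.3475,98.9875,69.7465],(.44994,-.28355,.12512)),
([-10.588,10.087,91.420,78.548],(.5566,-.0163,.197)),
([-10.574,8.397,88.891,82.052],(.5604,-.0169,.2343))]
A=[];b=[]
for q,p in D:
    q=np.radians(q); r=p[0]*np.cos(q[0])+p[1]*np.sin(q[0]); l=-p[0]*np.sin(q[0])+p[1]*np.cos(q[0]); z=p[2]
    print(r,l,z, np.degrees(q[1]+q[2]+q[3]))
    s=q[1]+q[2]; t=s+q[3]
    # unknown r0,z0',L2,a,b ; forearm dir (sin s,cos s), perp (cos s,-sin s)
    A+= [[1,0,np.sin(q[1]),np.sin(s),np.cos(s)],[0,1,np.cos(q[1]),np.cos(s),-np.sin(s)]]; b+=[r,z]
A=np.array(A);b=np.array(b)
print(np.linalg.cond(A)); x=np.linalg.lstsq(A,b,rcond=None)[0]; print(x,A@x-b)
```

```text
0.5677054693963833 0.08619787130452879 0.20432 180.1258
0.5247997629194869 0.08620797491908935 0.12512 180.08150000000003
0.5501182986293519 0.08625026094538589 0.197 180.05500000000004
0.5539849314402645 0.08622334798142199 0.2343 179.34
119.09489114349834
[0.01120117 0.01102492 0.38625527 0.50192956 0.0962119 ] [-2.85574241e-04  3.96130160e-04 -3.86114440e-04 -3.08384618e-05
  1.38077095e-03 -9.70018336e-05 -7.09082265e-04 -2.68289864e-04]
```

Emit:
play_rows(
  steps=[
    [[-1.56,-2.56,-2,0],[-1.56,-2.56,-3,0],[-1.56,-2.56,-3,0],[-1.56,-2.56,-3,0],[-1.56,-2.56,-3,0],[-1.56,-2.56,-3,0],[-1.56,-2.56,-3,0],[-1.56,-2.56,-3,0],[0,0,-4,0],[0,0,-4,0],[0,0,-4,0],[0,0,-4,0],[0,0,-4,0],[0,0,0,0],[0,0,0,0]],
  ],
  fingers=-1,
)

```text
t: 11.0
tcp_pos: [0.4175, 0.1784, 0.6572]
tcp_rot: [180.0, 0.0, 4.4]
wrist_force: [-0.2, 0.1, -0.7]
grip_width: 0.0003
```

Run:
```python
from h import *
print({k:np.round(v,3).tolist() for k,v in status.observe().items()})
```

```text
{'t': 11.0, 'joint_pos': [12.191, 1.256, 47.131, 0.001, 131.65, 97.794], 'qd': [0.012, 0.182, 4.176, -0.063, -0.289, 0.058], 'tau': [0.13, -28.823, -27.724, 0.005, 0.03, -0.0], 'tcp_pos': [0.418, 0.178, 0.657], 'tcp_rot': [179.996, 0.037, 4.399], 'wrist_force': [-0.234, 0.113, -0.69], 'moment': [0.019, -0.009, 0.024], 'grip_width': 0.0}
```

Emit:
play_rows(
  steps=[
    [[0,0,-2,0],[0,0,-2,0],[0,0,-2,0],[0,0,-2,0],[0,0,-2,0],[0,0,-2,0],[0,0,-2,0],[0,0,-2,0],[0,0,-2,0],[0,0,0,0]],
  ],
)

```text
t: 12.0
tcp_pos: [0.4031, 0.173, 0.7894]
tcp_rot: [-179.5, -2.9, 4.4]
wrist_force: [-1.6, 1.0, 0.9]
grip_width: 0.0004
```

Run:
```python
from h import *
print({k:np.round(v,3).tolist() for k,v in status.observe().items()})
```

```text
{'t': 12.0, 'joint_pos': [11.793, 13.48, 12.925, 0.276, 150.666, 97.636], 'qd': [0.194, 0.648, 0.022, -0.004, -0.529, 0.086], 'tau': [-0.394, -25.181, -16.827, 0.005, -0.41, -0.005], 'tcp_pos': [0.403, 0.173, 0.789], 'tcp_rot': [-179.488, -2.887, 4.388], 'wrist_force': [-1.585, 1.029, 0.901], 'moment': [-0.01, 0.107, 0.015], 'grip_width': 0.0}
```

Emit:
play_rows(
  steps=[
    [[-2,0,-2,0],[-2,0,-2,0],[-2,0,-2,0],[-2,0,-2,0],[0,0,0,0]],
  ],
)

```text
t: 12.5
tcp_pos: [0.3467, 0.1807, 0.8265]
tcp_rot: [-179.0, -8.1, 4.4]
wrist_force: [-0.5, -0.6, 0.1]
grip_width: 0.0006
```

Run:
```python
from h import *
print({k:np.round(v,3).tolist() for k,v in status.observe().items()})
```

```text
{'t': 12.5, 'joint_pos': [15.308, 8.272, 12.901, -1.174, 150.67, 99.74], 'qd': [-0.948, 2.986, 0.03, 0.176, -0.836, -0.464], 'tau': [-0.102, -21.023, -16.042, -0.027, -0.728, 0.046], 'tcp_pos': [0.347, 0.181, 0.826], 'tcp_rot': [-179.032, -8.116, 4.435], 'wrist_force': [-0.536, -0.649, 0.106], 'moment': [-0.011, 0.108, -0.031], 'grip_width': 0.001}
```

Emit:
play_rows(
  steps=[
    [[-2.4,0.35,-2.1,0],[-2.4,0.35,-2.1,0],[-2.4,0.35,-2.1,0],[-2.4,0.35,-2.1,0],[-2.4,0.35,-2.1,0],[-2.4,0.35,-2.1,0],[-2.4,0.35,-2.1,0],[-2.4,0.35,-2.1,0]],
  ],
)

```text
t: 13.3
tcp_pos: [0.2023, 0.1824, 0.8886]
tcp_rot: [-178.2, -19.3, 4.0]
wrist_force: [0.1, 0.2, -0.5]
grip_width: 0.0006
```

Run:
```python
from h import *
s=status.observe();print({k:np.round(v,3).tolist() for k,v in s.items()}); print(Ro.from_euler('xyz',s['tcp_rot'],degrees=True).as_matrix())
```

```text
{'t': 13.3, 'joint_pos': [33.682, -2.302, 12.901, -16.139, 150.654, 104.003], 'qd': [46.965, -11.26, 0.001, -38.858, 0.127, 8.545], 'tau': [-3.765, -10.261, -13.52, 0.43, -1.319, -0.128], 'tcp_pos': [0.202, 0.182, 0.889], 'tcp_rot': [-178.197, -19.289, 3.989], 'wrist_force': [0.122, 0.187, -0.549], 'moment': [0.003, 0.156, -0.047], 'grip_width': 0.001}
[[ 0.94157546  0.07989683  0.32718826]
 [ 0.06566036 -0.99636091  0.05434761]
 [ 0.33033979 -0.02968908 -0.94339503]]
```

Emit:
play_rows(
  steps=[
    [[-2,1.6,-1.8,0],[-2,1.6,-1.8,0],[-2,1.6,-1.8,0],[-2,1.6,-1.8,0],[-2,1.6,-1.8,0]],
  ],
)

```text
t: 13.8
tcp_pos: [0.1123, 0.1273, 0.9159]
tcp_rot: [-178.1, -26.0, 3.6]
wrist_force: [-0.7, -0.2, -0.3]
grip_width: 0.0005
```

Run:
```python
from h import *
s=status.observe();print({k:np.round(v,3).tolist() for k,v in s.items()}); print(Ro.from_euler('xyz',s['tcp_rot'],degrees=True).as_matrix())
```

```text
{'t': 13.8, 'joint_pos': [58.941, -8.026, 12.904, -44.207, 150.669, 101.576], 'qd': [100.456, -7.576, -0.051, -98.789, 0.306, 1.63], 'tau': [-7.687, -3.491, -10.69, 1.314, -1.85, -0.04], 'tcp_pos': [0.112, 0.127, 0.916], 'tcp_rot': [-178.139, -25.976, 3.612], 'wrist_force': [-0.707, -0.184, -0.254], 'moment': [0.028, 0.199, -0.08], 'grip_width': 0.0}
[[ 0.89719188  0.07716619  0.43484723]
 [ 0.05663809 -0.99659066  0.05999318]
 [ 0.43799414 -0.02919647 -0.89850359]]
```

Emit:
play_rows(
  steps=[
    [[2.1,0.1,1.2,0],[2.1,0.1,1.2,0],[2.1,0.1,1.2,0],[2.1,0.1,1.2,0],[0,0,0,0],[0,0,0,0]],
  ],
)

```text
t: 14.4
tcp_pos: [0.2018, 0.133, 0.9094]
tcp_rot: [-178.3, -25.9, 3.7]
wrist_force: [-1.3, -0.7, -0.0]
grip_width: 0.0007
```

```bash
cat >> h.py <<'E'
def st():
    s=status.observe();print({k:np.round(v,3).tolist() for k,v in s.items() if k in('t','joint_pos','tcp_pos','tcp_rot','wrist_force')}); z=Ro.from_euler('xyz',s['tcp_rot'],degrees=True).as_matrix(); print(np.round(z,4).tolist()); print("tilt",np.degrees(np.arccos(-z[2,2])),"az",np.degrees(np.arctan2(z[1,2],z[0,2]))); return s,z
E
python3 -c "from h import *; st()"
```

```text
{'t': 14.4, 'joint_pos': [21.278, -8.224, 15.445, -10.981, 147.008, 96.581], 'tcp_pos': [0.202, 0.133, 0.909], 'tcp_rot': [-178.327, -25.885, 3.732], 'wrist_force': [-1.26, -0.67, -0.005]}
[[0.8978, 0.0778, 0.4336], [0.0586, -0.9966, 0.0575], [0.4366, -0.0263, -0.8993]]
tilt 25.935597430089306 az 7.5590405701506445
```

Emit:
play_rows(
  steps=[
    [[-1.4,0.6,-1.8,0],[-1.4,0.6,-1.8,0],[-1.4,0.6,-1.8,0],[-1.4,0.6,-1.8,0],[0,0,0,0]],
  ],
)

```text
t: 14.9
tcp_pos: [0.1193, 0.1062, 0.9222]
tcp_rot: [-178.1, -27.4, 4.5]
wrist_force: [-0.7, -0.4, 0.1]
grip_width: 0.0004
```

```bash
python3 -c "from h import *; st()"
```

```text
{'t': 14.9, 'joint_pos': [41.875, -10.751, 12.902, -31.239, 150.688, 95.981], 'tcp_pos': [0.119, 0.106, 0.922], 'tcp_rot': [-178.146, -27.437, 4.493], 'wrist_force': [-0.715, -0.386, 0.077]}
[[0.8848, 0.0931, 0.4566], [0.0695, -0.9952, 0.0683], [0.4608, -0.0287, -0.8871]]
tilt 27.4944099180572 az 8.510060101901956
```

Emit:
play_rows(
  steps=[
    [[1.0,1.2,-2.2,0],[1.0,1.2,-2.2,0],[1.0,1.0,-2.2,0],[1.0,0.8,-2.2,0],[0,0,0,0]],
  ],
)

```text
t: 15.4
tcp_pos: [0.1109, 0.0805, 0.9294]
tcp_rot: [-179.2, -29.9, 3.6]
wrist_force: [0.4, -0.9, 0.2]
grip_width: 0.0002
```

```bash
python3 -c "from h import *; st()"
```

```text
{'t': 15.4, 'joint_pos': [30.194, -13.544, 12.903, -25.604, 150.662, 90.753], 'tcp_pos': [0.111, 0.08, 0.929], 'tcp_rot': [-179.247, -29.91, 3.564], 'wrist_force': [0.443, -0.898, 0.192]}
[[0.8651, 0.0687, 0.4968], [0.0539, -0.9976, 0.0441], [0.4986, -0.0114, -0.8667]]
tilt 29.918196151639567 az 5.073336021806066
```

Emit:
play_rows(
  steps=[
    [[0,0.4,-2.2,0],[0,0.4,-2.2,0],[0,0.4,-2.2,0],[0,0.2,-2.2,0],[0,0,0,0]],
  ],
)

```text
t: 15.9
tcp_pos: [0.0825, 0.0541, 0.9337]
tcp_rot: [-178.7, -31.8, 3.7]
wrist_force: [-1.0, 0.2, -0.9]
grip_width: 0.0002
```

```bash
python3 -c "from h import *; st()"
```

```text
{'t': 15.9, 'joint_pos': [37.512, -15.833, 12.904, -33.935, 150.653, 89.065], 'tcp_pos': [0.082, 0.054, 0.934], 'tcp_rot': [-178.656, -31.79, 3.699], 'wrist_force': [-0.957, 0.222, -0.916]}
[[0.8482, 0.0768, 0.5241], [0.0548, -0.9968, 0.0574], [0.5268, -0.0199, -0.8498]]
tilt 31.815407942277943 az 6.2485602517966115
```

Emit:
play_rows(
  steps=[
    [[2.1,-0.74,2.5,0],[2.1,-0.74,2.5,0],[2.1,-0.74,2.5,0],[2.1,-0.74,2.5,0],[2.1,-0.74,2.5,0],[0,0,0,0],[0,0,0,0]],
  ],
)

```text
t: 16.6
tcp_pos: [0.1918, 0.1073, 0.8932]
tcp_rot: [-179.7, -31.7, 3.7]
wrist_force: [-1.0, 0.0, 0.2]
grip_width: 0.0003
```

```bash
cat >> h.py <<'E'
def to(P):
    s,R=st(); d=R.T@(np.array(P)-s['tcp_pos']); print("tool cm",np.round(d*100,2),"len",np.linalg.norm(d)*100)
E
python3 -c "
from h import *
to((.53,.298,.32))"
```

```text
{'t': 16.6, 'joint_pos': [17.289, -19.235, 30.494, -10.104, 137.242, 94.151], 'tcp_pos': [0.192, 0.107, 0.893], 'tcp_rot': [-179.743, -31.723, 3.708], 'wrist_force': [-1.018, 0.033, 0.212]}
[[0.8488, 0.067, 0.5244], [0.055, -0.9977, 0.0385], [0.5258, -0.0038, -0.8506]]
tilt 31.72392756558816 az 4.197409655763284
tool cm [ -0.38 -16.54  67.22] len 69.22801709348148
```

Emit:
play_rows(
  steps=[
    [[0,-0.97,2,0],[0,-0.97,3.5,0],[0,-0.97,4.2,0],[0,-0.97,4.2,0],[0,-0.97,4.2,0],[0,-0.97,4.2,0],[0,-0.97,4.2,0],[0,-0.97,4.2,0],[0,-0.97,4.2,0],[0,-0.97,4.2,0],[0,-0.97,4.2,0],[0,-0.97,4.2,0],[0,-0.97,4.2,0],[0,-0.97,4.2,0],[0,-0.97,4.2,0],[0,-0.97,3.5,0],[0,-0.97,3.2,0],[0,0,0,0],[0,0,0,0],[0,0,0,0]],
  ],
)

```text
t: 18.6
tcp_pos: [0.5318, 0.2998, 0.3313]
tcp_rot: [-179.6, -32.2, 3.8]
wrist_force: [-0.4, -0.0, 0.2]
grip_width: 0.0006
```

```bash
python3 -c "
from h import *
to((.594,.307,.215))
shot('scene','s4'); im=shot('top','t4')
crop(cv2.imread('pics/s4.png'),240,10,180,190,4,'s4c')"
```

```text
{'t': 18.6, 'joint_pos': [28.147, -6.557, 98.861, -14.446, 58.541, 118.575], 'tcp_pos': [0.532, 0.3, 0.331], 'tcp_rot': [-179.579, -32.18, 3.807], 'wrist_force': [-0.431, -0.05, 0.214]}
[[0.8445, 0.0703, 0.5309], [0.0562, -0.9975, 0.0427], [0.5326, -0.0062, -0.8464]]
tilt 32.18215712331487 az 4.597545134664065
tool cm [-0.9  -0.21 13.17] len 13.206602540654677
```

View pics/s4c.png

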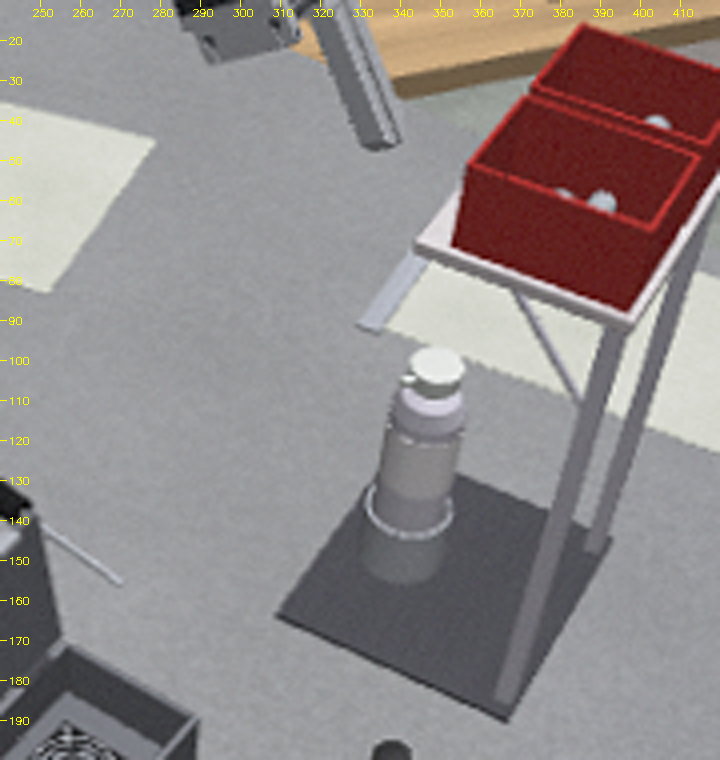

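View pics/t4.png

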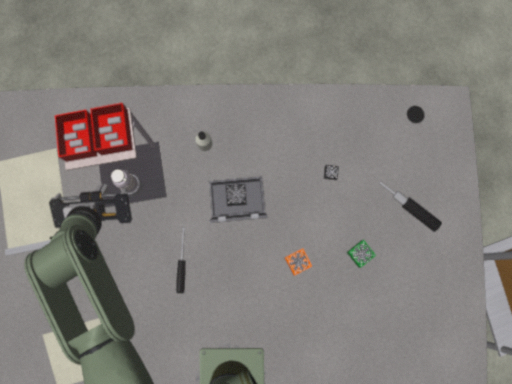

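```bash
python3 -c "
from h import *
print(proj('scene',(.5318,.2998,.3313)))"
```

```text
[[335.51066149  46.90729327]]
```

Emit:
play_rows(
  steps=[
    [[-0.1,0,2,0],[-0.2,0,3,0],[-0.2,0,3,0],[-0.2,0,2.5,0],[-0.2,-0.2,1.5,0],[0,0,0.5,0],[0,0,0,0],[0,0,0,0]],
  ],
)

```text
t: 19.5
tcp_pos: [0.5902, 0.3056, 0.219]
tcp_rot: [-179.6, -32.1, 3.8]
wrist_force: [0.9, 0.4, 0.3]
grip_width: 0.0004
```

```bash
python3 -c "
from h import *
to((.594,.307,.19))
im=shot('scene','s5'); crop(im,290,30,130,110,6,'s5c',5)
im=shot('top','t5'); crop(im,30,90,150,130,5,'t5c',5)"
```

```text
{'t': 19.5, 'joint_pos': [25.586, 5.076, 100.817, -15.738, 44.885, 120.01], 'tcp_pos': [0.59, 0.306, 0.219], 'tcp_rot': [-179.628, -32.08, 3.763], 'wrist_force': [0.894, 0.406, 0.338]}
[[0.8455, 0.0691, 0.5295], [0.0556, -0.9976, 0.0413], [0.5311, -0.0055, -0.8473]]
tilt 32.081909278006485 az 4.462482549294698
tool cm [-1.21 -0.09  2.66] len 2.9243973323702823
```

View pics/s5c.png

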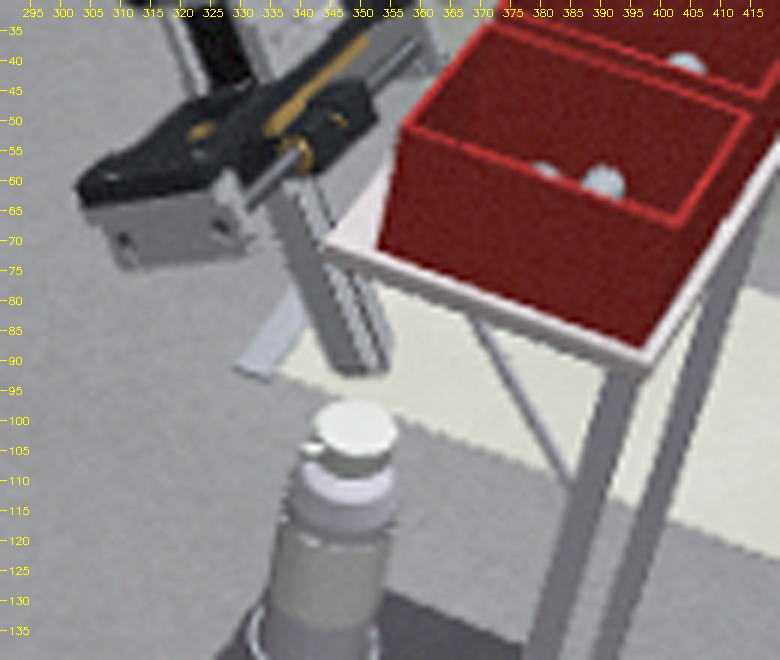

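View pics/t5c.png

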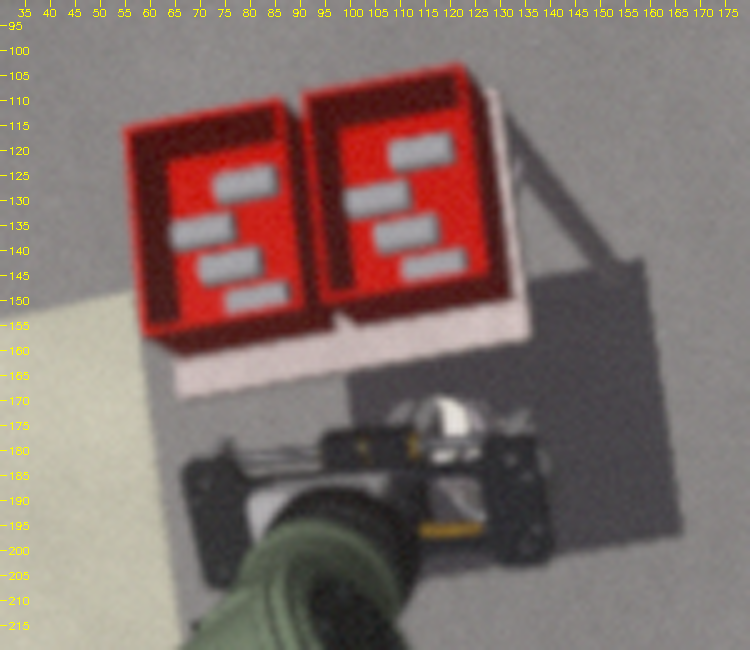

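Emit:
play_rows(
  steps=[
    [[-0.15,-0.02,0.6,0],[-0.15,-0.02,0.6,0],[-0.15,-0.02,0.4,0],[-0.1,0,0.2,0],[0,0,0,0],[0,0,0,0]],
  ],
)

```text
t: 20.2
tcp_pos: [0.5944, 0.3061, 0.1986]
tcp_rot: [-179.7, -31.9, 3.8]
wrist_force: [-0.6, 0.8, 0.6]
grip_width: 0.0006
```

```bash
python3 -c "
from h import *
to((.595,.307,.196))"
```

```text
{'t': 20.2, 'joint_pos': [25.434, 6.888, 101.341, -16.265, 42.77, 120.69], 'tcp_pos': [0.594, 0.306, 0.199], 'tcp_rot': [-179.701, -31.917, 3.785], 'wrist_force': [-0.599, 0.808, 0.632]}
[[0.847, 0.0688, 0.5272], [0.056, -0.9976, 0.0401], [0.5287, -0.0044, -0.8488]]
tilt 31.91852050735612 az 4.350192947593236
tool cm [-0.08 -0.08  0.25] len 0.2799941160656428
```

Emit:
play_rows(
  steps=[
    [[-0.106,0,0.17,0],[-0.106,0,0.17,0],[0,0,0,0],[0,0,0,0]],
  ],
)

```text
t: 20.6
tcp_pos: [0.5944, 0.3061, 0.1946]
tcp_rot: [-179.7, -31.9, 3.8]
wrist_force: [-0.6, 0.1, -0.0]
grip_width: 0.0005
```

Emit:
play_rows(
  steps=[
    [[-0.106,0,0.17,0],[0,0,0,0],[0,0,0,0]],
  ],
)

```text
t: 20.9
tcp_pos: [0.5944, 0.3062, 0.1927]
tcp_rot: [-179.7, -31.9, 3.8]
wrist_force: [-0.5, 0.2, 0.0]
grip_width: 0.0005
```

Emit:
play_rows(
  steps=[
    [[-0.106,0,0.17,0],[0,0,0,0],[0,0,0,0]],
  ],
)

```text
t: 21.2
tcp_pos: [0.5947, 0.3063, 0.1912]
tcp_rot: [-179.7, -32.0, 3.8]
wrist_force: [-0.4, 0.4, 0.5]
grip_width: 0.0008
```

Emit:
play_rows(
  steps=[
    [[-0.106,0,0.17,0],[0,0,0,0],[0,0,0,0]],
  ],
)

```text
t: 21.5
tcp_pos: [0.5948, 0.3064, 0.1895]
tcp_rot: [-179.7, -32.0, 3.8]
wrist_force: [-0.9, -0.3, 3.3]
grip_width: 0.0002
```

Emit:
play_rows(
  steps=[
    [[-0.106,0,0.17,0],[0,0,0,0],[0,0,0,0]],
  ],
)

```text
t: 21.8
tcp_pos: [0.5949, 0.3064, 0.1874]
tcp_rot: [-179.7, -32.0, 3.8]
wrist_force: [-0.8, -1.0, 5.5]
grip_width: 0.0005
```

Emit:
play_rows(
  steps=[
    [[-0.106,0,0.17,0],[0,0,0,0],[0,0,0,0]],
  ],
)

```text
t: 22.1
tcp_pos: [0.595, 0.3064, 0.1857]
tcp_rot: [-179.7, -32.0, 3.8]
wrist_force: [-1.7, -0.4, 6.7]
grip_width: 0.0006
```

Emit:
play_rows(
  steps=[
    [[-0.106,0,0.17,0],[0,0,0,0],[0,0,0,0]],
  ],
)

```text
t: 22.4
tcp_pos: [0.595, 0.3064, 0.184]
tcp_rot: [-179.7, -32.0, 3.8]
wrist_force: [-2.2, -0.5, 8.0]
grip_width: 0.0004
```

Emit:
play_rows(
  steps=[
    [[-0.08,0,0.13,0],[0,0,0,0],[0,0,0,0]],
  ],
)

```text
t: 22.7
tcp_pos: [0.5951, 0.3065, 0.1834]
tcp_rot: [-179.7, -32.1, 3.8]
wrist_force: [-5.3, -1.7, 9.9]
grip_width: 0.0006
```

Emit:
play_rows(
  steps=[
    [[-0.05,0,0.085,0],[0,0,0,0],[0,0,0,0],[0,0,0,0]],
  ],
)

```text
t: 23.1
tcp_pos: [0.5953, 0.3066, 0.1832]
tcp_rot: [-179.7, -32.1, 3.8]
wrist_force: [-8.5, -2.3, 13.2]
grip_width: 0.0005
```

```bash
python3 -c "
from h import *
st()
im=shot('scene','s6'); crop(im,290,30,130,110,6,'s6c',5)"
```

```text
{'t': 23.1, 'joint_pos': [25.461, 7.975, 102.197, -17.034, 40.725, 121.662], 'tcp_pos': [0.595, 0.307, 0.183], 'tcp_rot': [-179.67, -32.124, 3.776], 'wrist_force': [-8.521, -2.328, 13.186]}
[[0.8451, 0.0689, 0.5302], [0.0558, -0.9976, 0.0408], [0.5317, -0.0049, -0.8469]]
tilt 32.125235539109205 az 4.397478726365141
```

View pics/s6c.png

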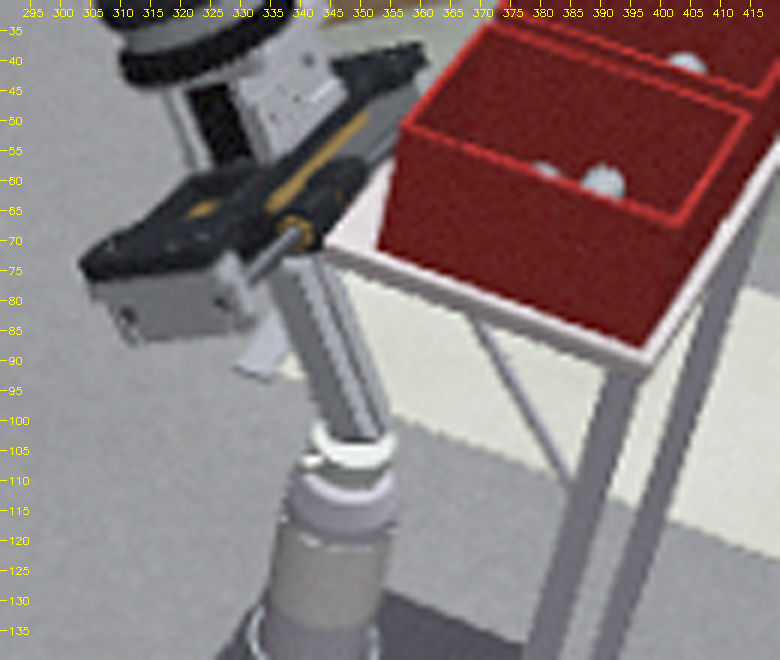

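The cap is pressed to its stop: 13 N vertical, and it no longer moves. Backing off now.

Emit:
play_rows(
  steps=[
    [[0.2,0,-0.35,0],[0.25,0,-0.5,0],[0.25,0,-0.8,0],[0,0,-1.5,0],[0,0,-2.5,0],[0,0,-3,0],[0,0,-3,0],[0,0,-3,0],[0,0,0,0]],
  ],
)

```text
t: 24.05
tcp_pos: [0.5232, 0.302, 0.3136]
tcp_rot: [-179.5, -32.3, 3.7]
wrist_force: [0.9, 0.5, 0.7]
grip_width: 0.0006
```

```bash
python3 -c "
from h import *
st()
im=shot('scene','s7'); crop(im,190,30,200,200,3,'s7c')"
```

```text
{'t': 24.05, 'joint_pos': [28.916, -6.784, 101.18, -15.211, 56.54, 120.143], 'tcp_pos': [0.523, 0.302, 0.314], 'tcp_rot': [-179.455, -32.331, 3.739], 'wrist_force': [0.895, 0.547, 0.72]}
[[0.8432, 0.0703, 0.533], [0.0551, -0.9975, 0.0444], [0.5348, -0.008, -0.8449]]
tilt 32.33473829823583 az 4.758017184281875
```

View pics/s7c.png

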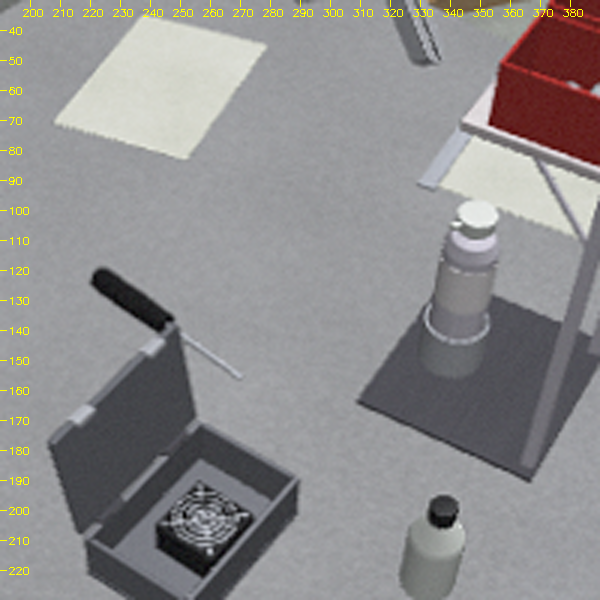

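```bash
python3 -c "
from h import *
to((.435,-.02,.31))"
```

```text
{'t': 24.1, 'joint_pos': [28.874, -6.624, 101.298, -15.216, 56.482, 120.145], 'tcp_pos': [0.523, 0.301, 0.311], 'tcp_rot': [-179.569, -32.131, 3.771], 'wrist_force': [0.648, 0.407, 0.267]}
[[0.845, 0.0698, 0.5302], [0.0557, -0.9975, 0.0425], [0.5319, -0.0064, -0.8468]]
tilt 32.13359630880825 az 4.581776596682228
tool cm [-9.26 31.45 -5.97] len 33.32321210950823
```

Emit:
play_rows(
  steps=[
    [[-0.6,2,-0.4,0],[-0.96,3.27,-0.62,0],[-0.96,3.27,-0.62,0],[-0.96,3.27,-0.62,0],[-0.96,3.27,-0.62,0],[-0.96,3.27,-0.62,0],[-0.96,3.27,-0.62,0],[-0.96,3.27,-0.62,0],[-0.96,3.27,-0.62,0],[-0.96,3.27,-0.62,0],[0,0,0,0],[0,0,0,0]],
  ],
)

```text
t: 25.3
tcp_pos: [0.4344, -0.0216, 0.3068]
tcp_rot: [-179.5, -31.8, 3.4]
wrist_force: [0.0, 0.7, 0.3]
grip_width: 0.0007
```

```bash
python3 -c "
from h import *
to((.44,-.022,.145))"
```

```text
{'t': 25.3, 'joint_pos': [-27.413, -35.274, 121.012, 17.441, 67.458, 56.14], 'tcp_pos': [0.434, -0.022, 0.307], 'tcp_rot': [-179.546, -31.763, 3.448], 'wrist_force': [0.006, 0.677, 0.339]}
[[0.8487, 0.0643, 0.525], [0.0511, -0.9979, 0.0396], [0.5264, -0.0067, -0.8502]]
tilt 31.765651255501634 az 4.310599027270324
tool cm [-8.04  0.19 14.05] len 16.191802310930917
```

Emit:
play_rows(
  steps=[
    [[-1,0.02,1.75,0],[-1,0.02,1.75,0],[-1,0.02,1.75,0],[-1,0.02,1.75,0],[-1,0.02,1.75,0],[-1,0.02,1.75,0],[-1,0.02,1.75,0],[-1,0.02,1.75,0],[0,0,0,0],[0,0,0,0]],
  ],
)

```text
t: 26.3
tcp_pos: [0.4408, -0.0189, 0.1469]
tcp_rot: [-179.6, -31.8, 3.9]
wrist_force: [0.2, -0.1, 0.4]
grip_width: 0.0007
```

```bash
python3 -c "
from h import *
s,R=st()
im=shot('scene','s8'); crop(im,150,60,190,150,4,'s8c')
# path of TCP for lid angles
h=np.array([.4946,-.0215,.0555])
for L in (.09,):
  prev=None
  for a in np.arange(101,-1,-10.1):
    a_=np.radians(a); e=np.array([.997,.073,0]); p=h+L*(np.cos(a_)*e+np.sin(a_)*np.array([0,0,1]))+.008*(-np.sin(a_)*e+np.cos(a_)*np.array([0,0,1]))
    off=.008*R[:,0]*(1 if a>32 else -1); T=p-off
    print(round(a),np.round(T,4), None if prev is None else np.round(R.T@(T-prev)*100,2)); prev=T
"
```

```text
{'t': 26.3, 'joint_pos': [-26.441, -24.453, 134.485, 22.947, 44.344, 46.645], 'tcp_pos': [0.441, -0.019, 0.147], 'tcp_rot': [-179.599, -31.82, 3.917], 'wrist_force': [0.18, -0.138, 0.378]}
[[0.8477, 0.072, 0.5255], [0.058, -0.9974, 0.043], [0.5273, -0.006, -0.8497]]
tilt 31.822572455193438 az 4.678042057281641
101 [ 0.4629 -0.0238  0.1381] None
91 [ 0.4784 -0.0227  0.1411] [ 1.49 -0.    0.56]
81 [ 0.4943 -0.0215  0.1414] [ 1.36 -0.    0.82]
71 [ 0.5099 -0.0203  0.1389] [ 1.2  -0.    1.04]
61 [ 0.5249 -0.0192  0.1336] [1.   0.   1.24]
51 [ 0.5387 -0.0182  0.1258] [0.77 0.   1.39]
40 [ 0.551  -0.0173  0.1157] [0.51 0.   1.51]
30 [ 0.5748 -0.0157  0.112 ] [1.84 0.01 1.57]
20 [ 0.5828 -0.0151  0.0983] [-0.04  0.01  1.59]
10 [ 0.5883 -0.0147  0.0834] [-0.32  0.01  1.56]
0 [ 0.5911 -0.0145  0.0677] [-0.59  0.01  1.48]
```

View pics/s8c.png

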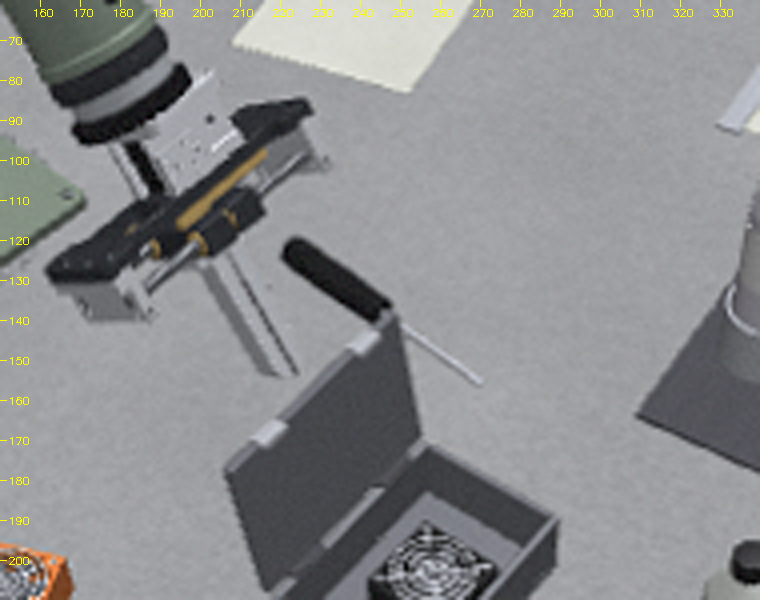

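Emit:
play_rows(
  steps=[
    [[0.7,0.15,0.5,0],[0.7,0.15,0.5,0],[0.7,0.1,0.7,0],[0.7,0.1,0.7,0],[0.68,0,0.41,0],[0.68,0,0.41,0],[0.6,0,0.52,0],[0.6,0,0.52,0],[0.5,0,0.62,0],[0.5,0,0.62,0],[0,0,0,0]],
  ],
)

```text
t: 27.45
tcp_pos: [0.525, -0.0201, 0.1341]
tcp_rot: [-179.7, -31.9, 3.8]
wrist_force: [0.5, 0.8, 0.1]
grip_width: 0.0006
```

```bash
python3 -c "
from h import *
s,R=st()
im=shot('scene','s9'); crop(im,150,60,190,150,4,'s9c')
"
```

```text
{'t': 27.45, 'joint_pos': [-20.005, -8.688, 125.333, 21.891, 35.803, 51.402], 'tcp_pos': [0.525, -0.02, 0.134], 'tcp_rot': [-179.697, -31.908, 3.792], 'wrist_force': [0.511, 0.784, 0.143]}
[[0.847, 0.0689, 0.527], [0.0561, -0.9976, 0.0402], [0.5286, -0.0045, -0.8489]]
tilt 31.908846754551394 az 4.366227796337126
```

View pics/s9c.png

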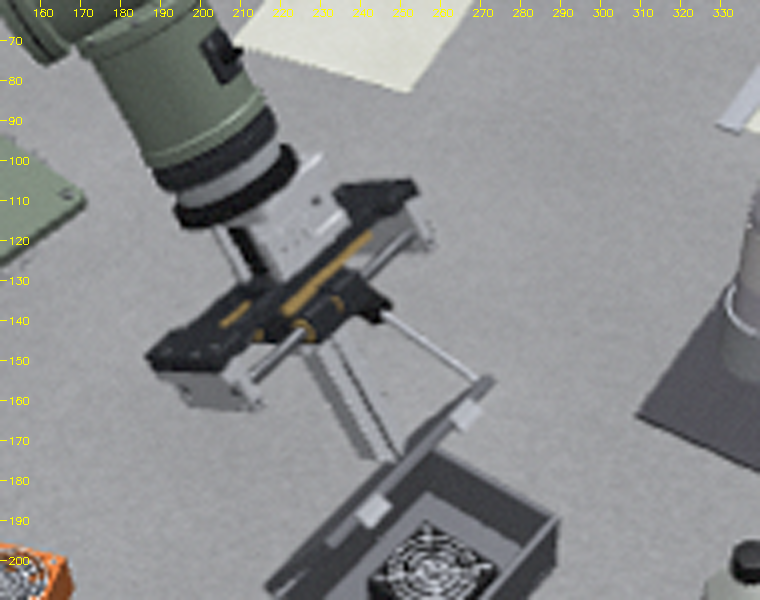

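Emit:
play_rows(
  steps=[
    [[0.38,0,0.7,0],[0.38,0,0.7,0],[0.25,0,0.75,0],[0.25,0,0.75,0],[0.22,0,0.78,0],[0.22,0,0.78,0],[0,0,0.67,0],[0,0,0.67,0],[-0.2,0,0.63,0],[-0.2,0,0.63,0],[-0.2,0,0.63,0],[0,0,0,0]],
  ],
)

```text
t: 28.7
tcp_pos: [0.574, -0.0164, 0.0742]
tcp_rot: [-179.7, -31.9, 3.8]
wrist_force: [-0.3, -0.0, 0.4]
grip_width: 0.0001
```

```bash
python3 -c "
from h import *
to((.577,-.016,.0677))
im=shot('scene','s10'); crop(im,150,60,190,190,4,'s10c')
"
```

```text
{'t': 28.7, 'joint_pos': [-16.968, 4.875, 121.417, 26.027, 25.961, 48.454], 'tcp_pos': [0.574, -0.016, 0.074], 'tcp_rot': [-179.685, -31.871, 3.769], 'wrist_force': [-0.32, -0.04, 0.431]}
[[0.8474, 0.0686, 0.5265], [0.0558, -0.9976, 0.0402], [0.528, -0.0047, -0.8492]]
tilt 31.87242537182288 az 4.364970080613081
tool cm [-0.09 -0.01  0.71] len 0.7171081794708969
```

View pics/s10c.png

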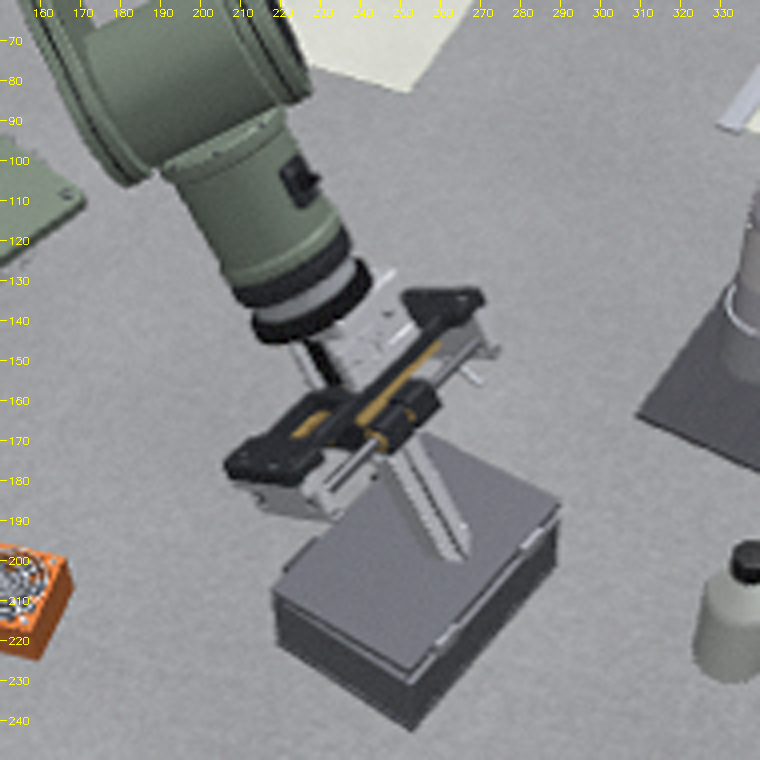

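Emit:
play_rows(
  steps=[
    [[-0.16,0,0.25,0],[-0.16,0,0.25,0],[-0.05,0,0.085,0],[0,0,0,0],[0,0,0,0]],
  ],
)

```text
t: 29.25
tcp_pos: [0.5743, -0.0164, 0.0683]
tcp_rot: [-179.7, -31.9, 3.8]
wrist_force: [1.2, 0.9, 1.4]
grip_width: 0.0004
```

Emit:
play_rows(
  steps=[
    [[-0.08,0,0.13,0],[0,0,0,0],[0,0,0,0]],
  ],
)

```text
t: 29.55
tcp_pos: [0.5747, -0.0164, 0.0676]
tcp_rot: [-179.7, -32.0, 3.8]
wrist_force: [-3.1, 0.2, 7.6]
grip_width: 0.0007
```

Emit:
play_rows(
  steps=[
    [[-0.08,0,0.13,0],[0,0,0,0],[0,0,0,0]],
  ],
)

```text
t: 29.85
tcp_pos: [0.575, -0.0164, 0.067]
tcp_rot: [-179.7, -32.1, 3.8]
wrist_force: [-10.4, 0.4, 15.4]
grip_width: 0.0005
```

Emit:
play_rows(
  steps=[
    [[0.2,0,-0.35,0],[0.5,0,-0.85,0],[0.5,0,-1.2,0],[0,0,-2.5,0],[0,0,-3,0],[0,0,-3,0],[0,0,-3,0],[0,0,-3,0],[0,0,-3,0],[0,0,0,0],[0,0,0,0],[0,0,0,0]],
  ],
)

```text
t: 31.05
tcp_pos: [0.4787, -0.0233, 0.2385]
tcp_rot: [-179.6, -31.8, 3.7]
wrist_force: [0.2, -0.1, 0.3]
grip_width: 0.0006
```

```bash
python3 -c "
from h import *
st()
im=shot('scene','s11'); crop(im,190,110,190,150,4,'s11c')
shot('top','t11')
R=Ro.from_euler('z',184.2,degrees=True).as_matrix();c=np.array([.5495,-.0175,0])
print([np.round(proj('scene',c+R@np.array(p))[0],1).tolist() for p in((-.055,.08,.0635),(-.055,-.08,.0635),(.055,.08,.0635))])
"
```

```text
{'t': 31.05, 'joint_pos': [-23.714, -24.868, 123.307, 17.834, 54.285, 55.49], 'tcp_pos': [0.479, -0.023, 0.238], 'tcp_rot': [-179.615, -31.762, 3.741], 'wrist_force': [0.167, -0.057, 0.318]}
[[0.8484, 0.0688, 0.5248], [0.0555, -0.9976, 0.0411], [0.5264, -0.0057, -0.8502]]
tilt 31.76454129242369 az 4.472760709894367
[[252.2, 229.7], [290.5, 187.1], [217.0, 206.9]]
```

View pics/s11c.png

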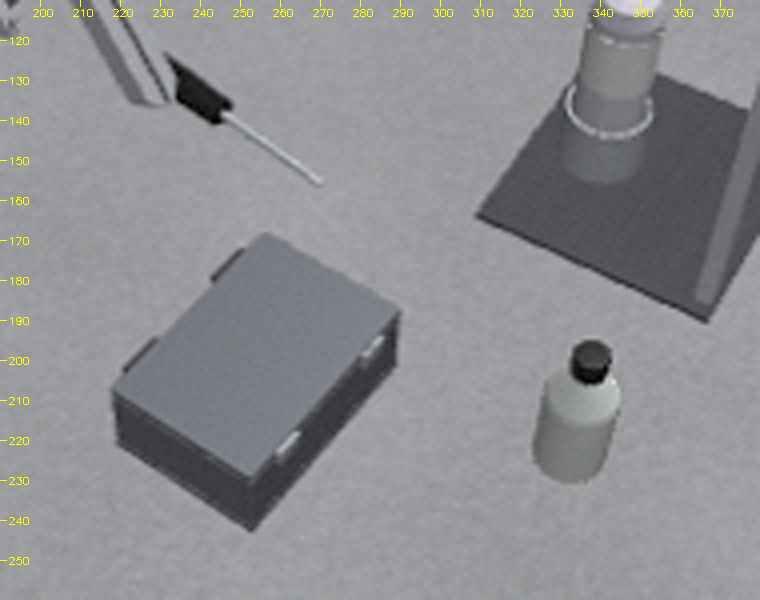

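View pics/t11.png

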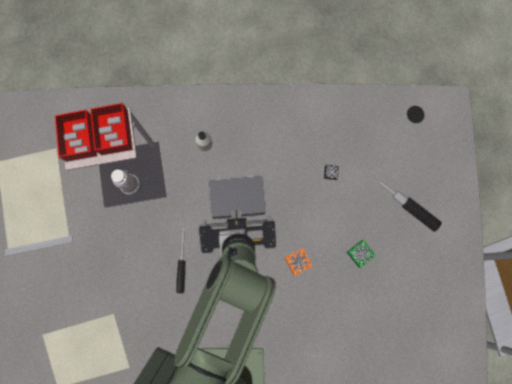

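View pics/s11.png

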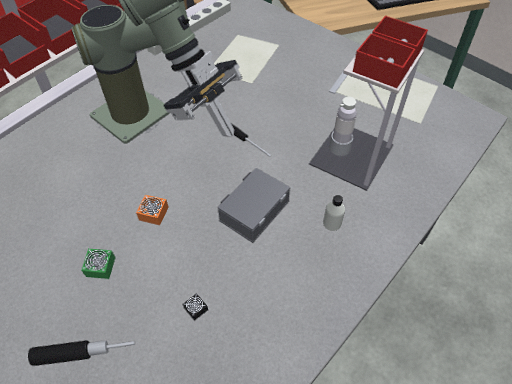

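The lid is shut: its top corners at about (253,229), (290,188) and (218,207) match the predicted shut positions within about 1 px. The cap is up at (348,102), and the small fan, driver and flask are where they started. The arm is clear, so I'll hand in.

```bash
python3 -c "
from workcell import workorder, status
print(workorder.close_job()); print(status.observe()['t'])"
```

```text
the job is handed in; nothing more can be done
None
the job is handed in; nothing more can be done
```

The job is done and handed in at about 31 s of the 67 s allowed; no verdict was reported.

- **Fan:** I gripped the larger fan (jaws read 60 mm) and set it down in the case with about 4 N of contact. It was released flat near the middle. The picture showed it below the rim with the lid still open.
- **Tilting the tool:** The moves can't tilt the tool directly. I drove the arm past a wrist-joint limit high above the bench, and its best reachable pose there leaned the tool. It then held about 32° for the rest of the job.
- **Cap:** Contact came about 0.186 m up, matching the camera estimate of about 0.184 m. I pressed straight down until it stopped moving, about 6.5–7 mm of travel. The force peaked at about 16 N. After I backed off, the picture showed the cap up again.
- **Lid:** I pushed it shut with the closed fingers and pressed to a hard stop of about 19 N, then backed away.

**Last checks:**
- The lid's corners match the shut position to about 1 px.
- The arm read no contact force.
- The small fan, screwdriver and flask showed no visible movement.
- The cap's return and the fan's rest inside the shut case were judged from pictures only; the fan was last seen before the lid closed.
- **Disagreements:** The two camera views differed by 2–6 mm on the fan and cap positions. Gripping and touch settled this.

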